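# Empty the grinding jar into the draining tray

### The job

Take the snap lid off the steel jar in the tilting stand by pinching its two tabs together while lifting, and set it down gently, right way up and wholly on the black rubber mat. Then swing the stand's lever over to tip the jar until all three grinding balls have rolled out into the steel tray beside it, and swing the lever back so that the jar stands fully upright again. Do not knock over the open steel cup that stands in front.

Things in the scene. Friction and masses are not known exactly. Their poses are not given: they have to be found in the camera images.
- stand: grey steel stand screwed to the table, two uprights 155 mm high on a base plate 210 x 76 x 12 mm. Origin under the middle of the base, on the table. Its x axis is the line of the pivot (level); the lever is on its -x side, towards the robot; the jar pours to its +y side, where the tray is.
- cradle (a joint): tilt of the jar in its pivots: 0 = upright against its stop (where it starts), grows as the jar tips towards the stand's +y, 2.1 rad at the other stop. Stiff (0.25 N m): it stays where it is left, upright or tipped. The balls roll out well beyond 1.6 rad, surely at 2.0.
- pivot (a point): centre of the jar on the pivot line, 140 mm above the table. The round steel jar is fixed in its cradle: 94 mm outside diameter, from 47 mm below this point to its rim 85 mm above it (225 mm above the table), wall 4 mm. Axes are the stand's at tilt 0 and turn with the jar; z points to the mouth.
- lever_grip (a point): middle of the lever's black round handle bar, 16 mm thick, 85 mm long, parallel to the stand's x; its free end is 40 mm to the robot's side, the 14 mm lever arm 45 mm to the jar's side. In the jar's turning frame it is at x -130, y -92.6, z +59.4 mm from the pivot: 110 mm off the pivot line, leaning 1.0 rad to -y at tilt 0, straight up at tilt 1.0. Can be pushed, caged or pinched from above.
- lid_grip (a point): snap lid (loose, 0.2 kg): centre point half-way up its two upright black tabs, on its axis, 26 mm above the disc's underside; z up. The tabs stand across its x axis, one each side, 26 mm wide (y), 33 mm tall, 56 mm over their outer faces. Each slides in up to 7 mm against a light spring (1.5 to 4 N); both must go in at least 5 mm (fully pinched: 42 mm over both) to free the lid.
- lid: the same lid; origin on its axis at the underside of its aluminium disc, 100 mm across, 6 mm thick, which lies on the jar's rim. The tabs rise from 7 to 40 mm above this. Feet reach 22 mm below it: the lid stands on them on a flat surface, and must be lifted straight up 30 mm to clear the jar. A fixed grey block stands between the tabs.
- mat: black rubber mat fixed on the table to the robot's right, 180 x 180 mm, 4 mm thick. Origin under its centre, sides along its x and y.
- tray: open stainless steel tray, outside 190 (x) x 210 (y) x 50 mm high, walls and floor 5 mm, loose (0.9 kg), beside the stand on the pouring side. Origin under its centre.
- ball0_center (a point): centre of a white ceramic grinding ball, 36 mm across, at first in the jar.
- ball1_center (a point): centre of a second, like ball.
- ball2_center (a point): centre of a third, like ball.
- cup: open steel cup 76 mm across, 85 mm high, between the robot and the stand; leave standing. Origin under its centre.
Not all that is in view belongs to the job. Leave any blue or red look-alike of the lid alone.

How it is judged (in metres and radians):
On the way, in this order (a step that is already met when the one before it is completed fails the run):
1. the lid stands right way up on the mat, released (x of lid_grip in the frame of mat between -0.045 and 0.045 m and y of lid_grip in the frame of mat between -0.045 and 0.045 m and z of lid_grip in the frame of mat below 0.062 m and angle between lid_grip's own z axis and vertical below 0.12 rad and contact force between the fingers and lid below 0.1 N), for 0.2 s.
2. the jar is tipped well over (more than 1.2 rad) by its lever (value of joint cradle above 1.2 rad), for 0.1 s.
At the end, for the whole second after the job is handed in: The jar is upright again (within 0.1 rad of its stop), all three balls lie in the tray, and the lid stands right way up on the mat, its centre within 45 mm of the mat's centre along each side, everything released (all of step 1 and value of joint cradle below 0.1 rad and x of ball0_center in the frame of tray between -0.092 and 0.092 m and y of ball0_center in the frame of tray between -0.102 and 0.102 m and z of ball0_center in the frame of tray between 0 and 0.045 m and x of ball1_center in the frame of tray between -0.092 and 0.092 m and y of ball1_center in the frame of tray between -0.102 and 0.102 m and z of ball1_center in the frame of tray between 0 and 0.045 m and x of ball2_center in the frame of tray between -0.092 and 0.092 m and y of ball2_center in the frame of tray between -0.102 and 0.102 m and z of ball2_center in the frame of tray between 0 and 0.045 m); the robot touches nothing.
It fails at once if the lid is dropped (falls faster than 0.8 m/s on the last few cm) (height (world z) of lid_grip below 0.1 m and linear speed of lid above 0.8 m/s).
It fails at once if the steel cup is knocked over (angle between cup's own z axis and vertical above 0.5 rad).
It also fails if it takes over 72 s, if anything falls off the work surface, if the arm or the gripper's body presses on something with over 40 N, if the wrist force passes 120 N, or if a joint passes its speed limit or range.

### The arm

A 6-joint arm with a two-finger parallel gripper is mounted at the origin on the work surface. World frame = base frame: x ahead of the robot, y to its left, z up, the work surface at z = 0. Lengths are in mm, angles in rad, forces in N, time in s.
With the tool pointing down it reaches from about 325 to 775 mm from the base axis. Payload 5.5 kg.
Tool frame: the origin (TCP) lies between the finger pads; the fingertips stand 11 mm ahead of it and the grasp point (between the pads) lies 8 mm behind it (env.nose_length is the z of the fingertips in the tool frame, in mm); z points along the fingers, y is the direction in which the jaws open and shut (so a half turn about z gives the same grasp; the last joint's range is limited). The gripper opens to 85 mm and grips with 20 to 120 N. Pads are 22 mm wide; open, the fingers measure 114 mm over their backs; the gripper's body (76 mm by 85 mm) begins 54 mm behind the grasp point. The pads swing forward as they close: fully open they stand 13 mm farther back than shut.
Start: joints at [-1.195, 0.091, 1.231, -0, 1.82, -0.057], TCP at [251.65, -544.691, 242.275] pointing down, gripper open.
Joint ranges: [-2.87, 2.87], [-0.86, 2.18], [0.17, 2.46], [-1.51, 4.65], [0.06, 2.69], [-2.65, 2.65]. Speed limits (rad/s): [2.57, 2.57, 3.01, 3.14, 3.14, 3.14].

### API

Orientations are given as a unit quaternion [x, y, z, w].
In Python, from station import env, eoat, kinematics, telemetry, cams, order gives the robot as it stands. Calls block until the motion is done:
- env.reach(position, orientation): joint-space move of the TCP to a pose.
- env.servo_line(position, attitude=None, speed=150, contact_N=None): straight line of the TCP; attitude=None keeps the orientation; speed is the mean speed in mm/s. With contact_N (N) it stops when the force on the tool has changed by that much, and returns True; else False.
- env.move_j(angles): joint-space move.
- eoat.ungrasp() and eoat.gripper_close(grasp_force=None): open the fingers fully, or close them until they stop; grasp_force is the grip in N (None keeps the last).
- env.wait(seconds).
- kinematics.solve_ik(position, orientation): joint angles nearest the present ones, or None.
- telemetry.get_obs(): the state.
- cams.read_camera(name): name is "side" or "top" or "wrist"; returns (picture, depth): 384x512x3 uint8, red, green, blue; 384x512 float32, mm along the optical axis (not along the pixel's ray), 0 where there is no reading.
- cams.get_calibration(name): a dict with "fx", "fy", "cx", "cy" (pixels), "D" ([k1, k2, p1, p2, k3] as OpenCV has them; the pictures are not rectified), "rvec" (rotation vector, rad) and "tvec" (3), from world to camera coordinates, as OpenCV has them. Camera axes: x right, y down, z forward; pixel columns grow to the right and rows downward; lengths in mm; the calibration is good to about 2 mm. A picture is of the moment at which its call begins: read the wrist's pose just before it. get_calibration takes no time and is no camera call; for the wrist camera it gives the pose at the moment of the call.
A pose or a line that the arm cannot do raises env.IKError and nothing moves.
- order.hand_in(): hands the job in, once; it reports no verdict.
The state is a dict: "time": time; "qpos": joint angles; "qvel": joint speeds; "tau": joint torques, N m; "eef_pos": TCP position; "ee_rot": TCP orientation; "ft_force": force on the tool from outside, world axes, zero at the start; "wrist_torque": the same for the moment, N m; "finger_gap": opening from 0.0 (shut) to 1.0 (fully open).
Only numpy, scipy, OpenCV 4.12 (cv2) and the standard library are available. Lean on these libraries where they do the work, as an engineer would, in place of code of your own. Each camera call takes 0.05 s, during which the arm holds its last target.

## Working session

There is one attempt and no reset: what is moved stays moved. The work goes in short steps, each a Python script; the robot and the scene stay as the last script left them, time stands still between calls to the robot, and variables do not carry over. Pictures are saved under pics/ and viewed, and the job is handed in when it is done.

```bash
ls; mkdir -p pics; cat > h.py <<'E'
import numpy as np, cv2
from station import env, eoat, kinematics, telemetry, cams, order
def snap(name,fn):
    c=cams.get_calibration(name); im,d=cams.read_camera(name)
    cv2.imwrite(f'pics/{fn}.png',im[:,:,::-1]); np.savez(f'pics/{fn}.npz',im=im,d=d,**{k:np.array(v) for k,v in c.items()})
    return im,d,c
def cloud(d,c):
    K=np.array([[c['fx'],0,c['cx']],[0,c['fy'],c['cy']],[0,0,1.]],float)
    h,w=d.shape; u,v=np.meshgrid(np.arange(w),np.arange(h))
    p=cv2.undistortPoints(np.stack([u,v],-1).reshape(-1,1,2).astype(np.float64),K,np.array(c['D'],float)).reshape(h,w,2)
    P=np.dstack([p*d[...,None],d])
    R=cv2.Rodrigues(np.array(c['rvec'],float))[0]
    W=(P-np.array(c['tvec'],float).reshape(3))@R
    W[d<=0]=np.nan
    return W
E
python3 - <<'E'
from h import *
for n in ['side','top','wrist']: snap(n,n+'0')
o=telemetry.get_obs(); print(o['time'],o['eef_pos'],o['ee_rot'],o['finger_gap'],env.nose_length)
E
```

```text
pics
0.15 [ 251.53532227 -544.49883441  241.3692692 ] [ 9.76684096e-01  2.14680084e-01 -1.37349164e-04 -7.86826967e-04] 1.001064410363332 11.0
```

View pics/side0.png

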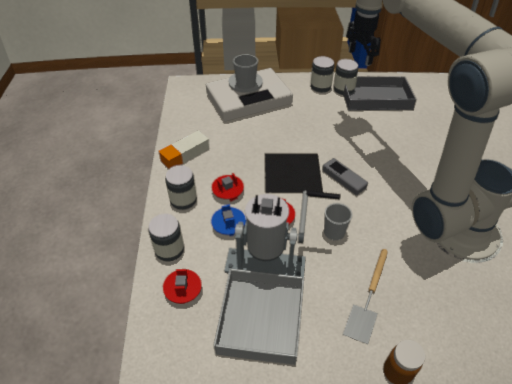

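View pics/top0.png

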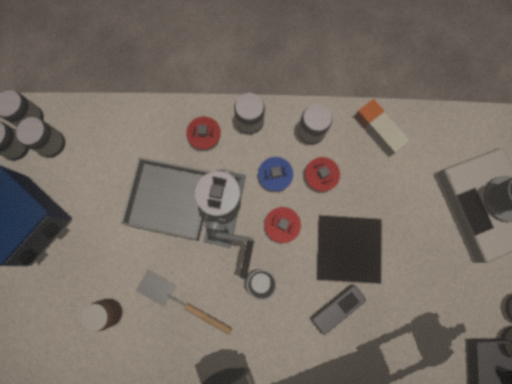

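View pics/wrist0.png

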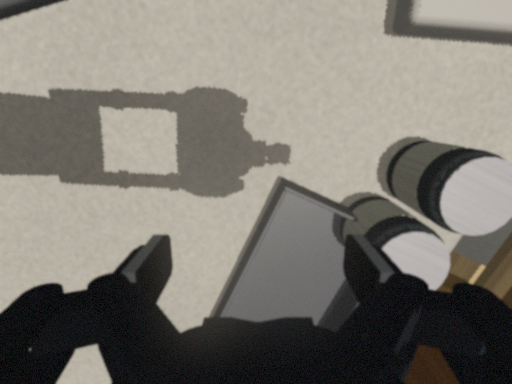

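The top view shows the jar and lid at (217,195), handle bar at (245,258), cup (261,284), tray (170,200) and mat (350,250). There is a red decoy at (283,225). Next I measure them from depth.

```bash
python3 - <<'E'
from h import *
z=np.load('pics/top0.npz'); im=z['im']; W=cloud(z['d'],z); d=z['d']
for n,(u,v) in dict(lidblock=(216,185),disc=(228,205),mat=(350,250),cup=(261,284),bar=(244,262),trayfl=(165,200),table=(300,290),red=(283,232)).items(): print(n,W[v,u].round(1))
def rect(mask,n):
    P=W[mask]; r=cv2.minAreaRect(P[:,:2].astype(np.float32)); print(n,mask.sum(),r,np.median(P[:,2]).round(1))
Z=W[...,2]
u,v=np.meshgrid(np.arange(512),np.arange(384))
box=lambda a,b,c,e:(u>=a)&(u<=c)&(v>=b)&(v<=e)
g=im.max(2)
m=box(305,205,395,295)&(g<50); m=cv2.morphologyEx(m.astype(np.uint8),cv2.MORPH_OPEN,np.ones((5,5)))>0
rect(m,'mat')
for lo,hi in[(215,235),(235,262),(262,285)]:
    m=box(180,150,260,240)&(Z>lo)&(Z<hi); P=W[m]; print(lo,m.sum(),P.mean(0).round(1),P.min(0).round(1),P.max(0).round(1))
    if m.sum()>10: rect(m,'lid%d'%lo); print(cv2.minEnclosingCircle(P[:,:2].astype(np.float32)))
m=box(230,225,262,285)&(Z>170)&(Z<230); rect(m,'bar'); 
m=box(110,140,225,245)&(Z>40)&(Z<58); rect(m,'trayrim')
m=box(240,260,280,300)&(Z>75)&(Z<95); rect(m,'cup'); print(cv2.minEnclosingCircle(W[m][:,:2].astype(np.float32)))
big=cv2.resize(im[140:310,110:300],None,fx=4,fy=3.5,interpolation=cv2.INTER_CUBIC); cv2.imwrite('pics/topz.png',big[:,:,::-1])
E
```

```text
lidblock [608.6  92.7 258.5]
disc [570.5  67.7 230.8]
mat [ 487.2 -257.6    4.4]
cup [390.8 -12.5   5.7]
bar [448.8  30.  208.1]
trayfl [616.1 264.4   3.8]
table [ 376.6 -119.1    0.9]
red [531.1 -68.8  32. ]
mat 131 ((454.2303771972656, -239.03512573242188), (32.56134033203125, 54.28660202026367), 81.99504852294922) 3.9
215 1275 [596.3  92.2 231.9] [549.5  44.2 227.9] [646.8 142.2 235. ]
lid215 1275 ((598.309814453125, 93.07588195800781), (97.20609283447266, 97.42726135253906), 2.286190986633301) 231.9
((598.1488037109375, 92.89665222167969), 50.061649322509766)
235 239 [597.3  91.7 253.4] [557.9  60.7 235. ] [645.  124.6 261.3]
lid235 239 ((600.7294311523438, 93.97459411621094), (45.9055290222168, 87.40523529052734), 71.43243408203125) 256.8
((601.4223022460938, 96.06929779052734), 44.17823791503906)
262 73 [596.7  92.7 265.8] [568.5  75.6 262. ] [626.5 109.6 269.1]
lid262 73 ((597.8233642578125, 92.90607452392578), (25.839637756347656, 55.755577087402344), 79.91313171386719) 265.9
((597.592041015625, 92.58094787597656), 30.085987091064453)
bar 412 ((463.2198181152344, 37.25339889526367), (98.30879211425781, 53.19212341308594), 1.3062269687652588) 205.3
trayrim 592 ((616.7937622070312, 249.84896850585938), (211.9738006591797, 190.53138732910156), 79.87860870361328) 49.9
cup 187 ((394.2713317871094, -11.978096008300781), (73.51532745361328, 73.96436309814453), 45.97394943237305) 84.9
((394.28326416015625, -11.67871379852295), 38.13015365600586)
```

View pics/topz.png

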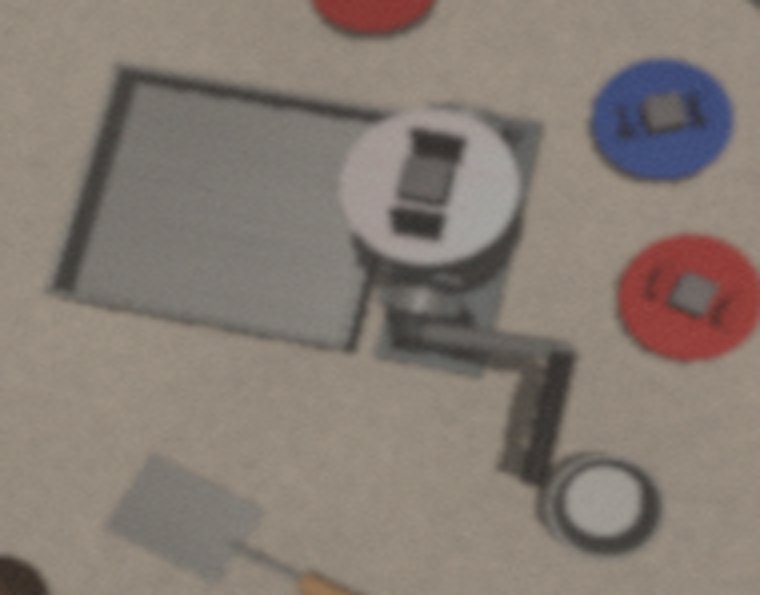

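```bash
cat >> h.py <<'E'
from scipy.spatial.transform import Rotation as Ro
YAW=np.radians(-10.1)
def quat(ang): # tool down, tool y (jaws) along world angle ang
    y=np.array([np.cos(ang),np.sin(ang),0]); z=np.array([0,0,-1.]); x=np.cross(y,z)
    return Ro.from_matrix(np.c_[x,y,z]).as_quat()
def best(p,ang):
    q0=np.array(telemetry.get_obs()['qpos']); r=[]
    for a in (ang,ang+np.pi):
        s=kinematics.solve_ik(list(p),list(quat(a)))
        if s is not None: r.append((abs(np.array(s)-q0).max(),a,s))
    r.sort(key=lambda t:t[0]); return r[0][1:] if r else None
def stand(p): # stand frame -> world
    c,s=np.cos(YAW),np.sin(YAW); return np.array([598+c*p[0]-s*p[1],93+s*p[0]+c*p[1],p[2]])
E
python3 - <<'E'
from h import *
z=np.load('pics/top0.npz'); im=z['im']; W=cloud(z['d'],z)
s=im[200:300,300:400].max(2); print(s[50,10:90:4]); 
m=np.zeros((384,512),np.uint8); m[208:290,308:392]=(im[208:290,308:392].max(2)<75)
m=cv2.morphologyEx(m,cv2.MORPH_OPEN,np.ones((7,7)))>0
P=W[m]; print(m.sum(),cv2.minAreaRect(P[:,:2].astype(np.float32)),np.nanmedian(P[:,2]), P.min(0),P.max(0))
for p in [(598,93,340),(598,93,245)]: 
  for a in (YAW,YAW+np.pi): print(p,a,kinematics.solve_ik(list(p),list(quat(a))))
for a in (YAW,YAW+np.pi,YAW+np.pi/2,YAW-np.pi/2): print(kinematics.solve_ik([487,-256,60],list(quat(a))))
for t in (0,1,2): 
  for a in (YAW+np.pi/2,YAW-np.pi/2): print(t,a,kinematics.solve_ik(list(stand((-135,110*np.sin(t-1),132+110*np.cos(t-1)))),list(quat(a))))
E
```

```text
[150 148  78  53  54  47  44  47  50  43  42  48  47  47  45  49  47  49
 126 141]
3889 ((491.47869873046875, -255.6164093017578), (173.77069091796875, 174.21591186523438), 87.08889770507812) 4.2994402728623236 [nan nan nan] [nan nan nan]
(598, 93, 340) -0.17627825445142728 [ 9.80720448e-02  1.50921589e-01  9.90984314e-01 -4.44089210e-16
  1.99968675e+00  2.74350299e-01]
(598, 93, 340) 2.9653143991383657 None
(598, 93, 245) -0.17627825445142728 [ 9.80720448e-02  1.05777439e-01  1.21024892e+00 -4.44089210e-16
  1.82556629e+00  2.74350299e-01]
(598, 93, 245) 2.9653143991383657 None
[-5.45806661e-01 -3.29510207e-04  1.64908170e+00 -4.44089210e-16
  1.49284046e+00 -3.69528406e-01]
None
[-5.45806661e-01 -3.29510207e-04  1.64908170e+00 -4.44089210e-16
  1.49284046e+00 -1.94032473e+00]
[-5.45806661e-01 -3.29510207e-04  1.64908170e+00 -4.44089210e-16
  1.49284046e+00  1.20126792e+00]
0 1.3945180723434694 [-1.88431271e-02 -3.23500203e-01  1.70369826e+00 -4.44089210e-16
  1.76139460e+00 -1.41336120e+00]
0 -1.7470745812463238 [-1.88431271e-02 -3.23500203e-01  1.70369826e+00 -4.44089210e-16
  1.76139460e+00  1.72823145e+00]
1 1.3945180723434694 [ 1.74824734e-01 -2.33344361e-01  1.54048871e+00 -4.44089210e-16
  1.83444830e+00 -1.21969334e+00]
1 -1.7470745812463238 [ 1.74824734e-01 -2.33344361e-01  1.54048871e+00 -4.44089210e-16
  1.83444830e+00  1.92189931e+00]
2 1.3945180723434694 [ 3.42658608e-01 -1.17415822e-01  1.52718565e+00 -4.44089210e-16
  1.73182283e+00 -1.05185946e+00]
2 -1.7470745812463238 [ 3.42658608e-01 -1.17415822e-01  1.52718565e+00 -4.44089210e-16
  1.73182283e+00  2.08973319e+00]
```

The mat comes out at (490,-256), about 175 mm square at z = 4, which agrees with the sizes given. The stand frame predicts the bar at (454,25,199), and I measured about (449,30) with its top at 208. Now for the lid.

```bash
python3 - <<'E'
from h import *
q=list(quat(YAW))
env.reach([598,93,330],q); print(telemetry.get_obs()['time'])
snap('wrist','wlid')
env.servo_line([598,93,245],speed=80,contact_N=6); o=telemetry.get_obs(); print(o['time'],o['eef_pos'],o['ft_force'])
snap('wrist','wlid2')
E
```

```text
2.7333
4.0 [598.22838511  93.00733663 245.8797713 ] [ 0.41467497 -0.21870939 -0.98061055]
```

```bash
python3 -c "
import cv2,numpy as np
cv2.imwrite('pics/wl.png',cv2.resize(np.hstack([cv2.imread('pics/wlid.png'),cv2.imread('pics/wlid2.png')]),(800,300)))"
```

```text
(no output)
```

View pics/wl.png

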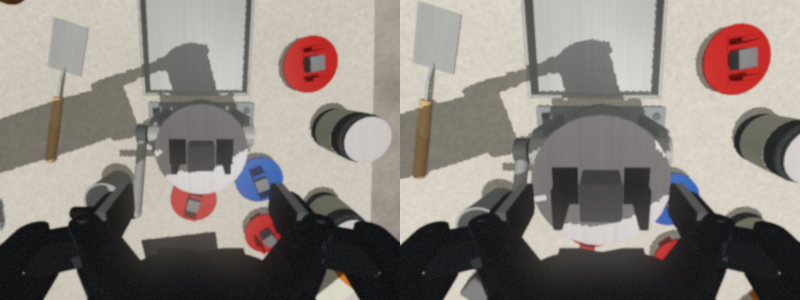

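The tabs, at 565 and 640 px in the right-hand view, sit centred and square between the pads. Now I pinch and lift.

```bash
python3 - <<'E'
from h import *
eoat.gripper_close(grasp_force=40); o=telemetry.get_obs(); print(o['time'],o['finger_gap'],o['ft_force'],o['eef_pos'])
env.servo_line([598,93,253],speed=30); o=telemetry.get_obs(); print(o['time'],o['finger_gap'],o['ft_force'],o['eef_pos'])
env.servo_line([598,93,310],speed=60); o=telemetry.get_obs(); print(o['time'],o['finger_gap'],o['ft_force'],o['eef_pos'])
snap('wrist','wl3');snap('side','sl3')
E
python3 -c "
import cv2,numpy as np
cv2.imwrite('pics/wl4.png',cv2.resize(np.hstack([cv2.imread('pics/wl3.png'),cv2.imread('pics/sl3.png')]),(800,300)))"
```

```text
4.5417 0.4583453016829365 [-1.08154357 -0.28553856  5.61872916] [598.17804766  93.0856684  246.590432  ]
4.9583 0.4626796227657976 [-5.89114569e-01 -2.20481115e-03 -2.34258897e+00] [597.99628057  92.98491268 252.55644161]
6.0583 0.4582511995531425 [ 0.5711153  -0.11173268 -1.67192947] [597.90328427  92.98749571 309.27504409]
```

View pics/wl4.png

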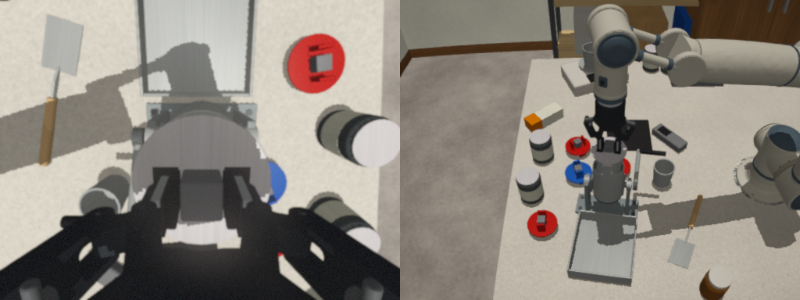

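The lid moved with the gripper: it is still the same size in the wrist view after the 64 mm lift. Now I carry it to the mat.

```bash
python3 - <<'E'
from h import *
q=list(quat(YAW))
env.reach([490,-256,200],q); o=telemetry.get_obs(); print(o['time'],o['finger_gap'],o['ft_force'])
env.servo_line([490,-256,70],speed=120)
r=env.servo_line([490,-256,42],speed=25,contact_N=4); o=telemetry.get_obs(); print(r,o['time'],o['finger_gap'],o['ft_force'],o['eef_pos'])
snap('side','sl5');snap('wrist','wl5')
E
python3 -c "
import cv2,numpy as np
cv2.imwrite('pics/wl6.png',cv2.resize(np.hstack([cv2.imread('pics/wl5.png'),cv2.imread('pics/sl5.png')]),(800,300)))"
```

```text
7.5833 0.460737658780997 [ 0.51320968 -0.01819705 -2.09170164]
True 9.6583 0.4552542706800943 [-0.95900048  0.22780669  4.23963183] [ 489.90175547 -255.94265839   47.63741184]
```

View pics/wl6.png

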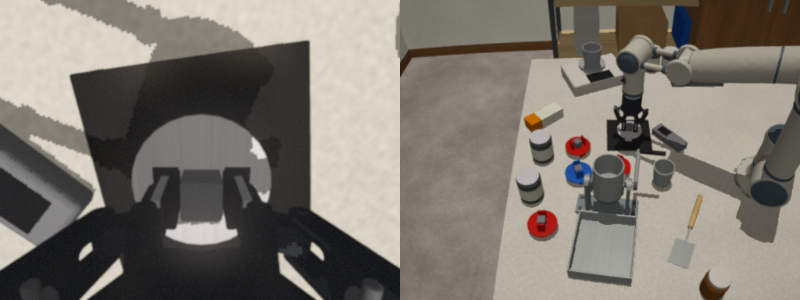

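The lid touched the mat at the predicted height and sits on it, and the jar is open. I release, back off and check.

```bash
python3 - <<'E'
from h import *
eoat.ungrasp(); env.wait(0.2)
env.servo_line([490,-256,230],speed=120); o=telemetry.get_obs(); print(o['time'],o['finger_gap'])
q=list(quat(YAW+np.pi/2))
env.reach(list(stand((-137,-92.6,300))),q); print(telemetry.get_obs()['time'])
im,d,c=snap('top','t2'); W=cloud(d,c); snap('wrist','w7')
Z=W[...,2]; m=np.zeros(Z.shape,bool); m[205:295,305:395]=1
for lo,hi in((26,38),(55,75)):
    k=m&(Z>lo)&(Z<hi); print(lo,k.sum(),cv2.minEnclosingCircle(W[k][:,:2].astype(np.float32)),np.median(Z[k]))
E
python3 -c "
import cv2,numpy as np
cv2.imwrite('pics/wl8.png',cv2.resize(np.hstack([cv2.imread('pics/w7.png'),cv2.imread('pics/t2.png')]),(800,300)))"
```

```text
12.1583 0.9974897080123791
13.2833
26 1030 ((452.6136474609375, -250.06192016601562), 86.50408935546875) 32.18425898780232
55 153 ((488.7705383300781, -255.54136657714844), 29.967002868652344) 59.390200332103504
```

View pics/wl8.png

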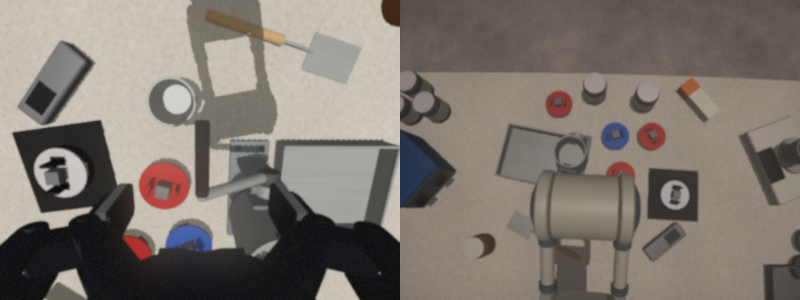

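The lid stands on the mat at (489,-255.5), with its disc top at z = 32. Next I check the bar position in the wrist depth.

```bash
python3 - <<'E'
from h import *
z=np.load('pics/w7.npz'); W=cloud(z['d'],z); 
c,s=np.cos(YAW),np.sin(YAW)
dx=W[...,0]-598; dy=W[...,1]-93
X=c*dx+s*dy; Y=-s*dx+c*dy; Z=W[...,2]
u,v=np.meshgrid(np.arange(512),np.arange(384))
k=(u>240)&(u<280)&(v>150)&(v<250)&(Z>195)&(Z<220)&(X<-96)
for a in range(-180,-90,12):
    j=k&(X>=a)&(X<a+12)
    if j.sum()>5: print(a,j.sum(),[np.percentile(Y[j],[2,50,98]).round(1),np.percentile(Z[j],95).round(1)])
print(X[k].min(),X[k].max())
E
```

```text
-180 108 [array([-99.4, -92.2, -84.3]), np.float64(207.7)]
-168 295 [array([-99.6, -91.5, -84.2]), np.float64(207.9)]
-156 289 [array([-99.7, -92.3, -84.1]), np.float64(207.8)]
-144 277 [array([-99.8, -92.3, -84. ]), np.float64(207.7)]
-132 251 [array([-99.9, -92.4, -84.8]), np.float64(207.9)]
-120 238 [array([-99.2, -92.4, -84.7]), np.float64(207.8)]
-108 234 [array([-99.3, -92.4, -84.7]), np.float64(207.7)]
-171.15831836894924 -96.0195397118706
```

The bar is exactly where the stand model puts it. I descend, pinch it lightly and follow the arc.

```bash
cat >> h.py <<'E'
XG=-140
def bar(t,dz=-8): return stand((XG,110*np.sin(t-1),140+110*np.cos(t-1)+dz))
def arc(t0,t1,speed=60,lim=30):
    n=int(np.ceil(abs(t1-t0)/0.15)); mx=0
    for t in np.linspace(t0,t1,n+1)[1:]:
        env.servo_line(list(bar(t)),speed=speed); o=telemetry.get_obs(); f=np.linalg.norm(o['ft_force']); mx=max(mx,f)
        print(round(t,2),round(o['time'],2),np.round(o['ft_force'],1),round(o['finger_gap'],3))
        if f>lim: print('STOP'); return t
    return t1
E
python3 - <<'E'
from h import *
env.servo_line(list(bar(0,60)),speed=120)
r=env.servo_line(list(bar(0)),speed=60,contact_N=8); print(r)
eoat.gripper_close(grasp_force=25); o=telemetry.get_obs(); print(o['time'],o['finger_gap'],o['ft_force'],o['eef_pos'],bar(0))
t=arc(0,0.6); print(t)
snap('side','s9');
E
```

```text
False
15.7917 0.17765114915643984 [-0.44663716  0.02039848  0.18629484] [443.93846807  26.45638808 191.52560075] [443.93729352  26.42394701 191.43325365]
0.15 16.22 [-2.7 -4.   5. ] 0.175
0.3 16.64 [-3.8 -6.   7.6] 0.178
0.45 17.07 [-4.2 -6.7 11.5] 0.177
0.6 17.49 [-2.3 -5.3 10.3] 0.174
0.6
```

View pics/s9.png

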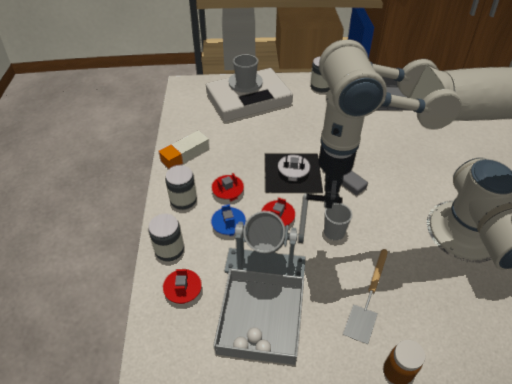

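The side view shows three white balls already in the tray, at (250,340), though the commanded tilt is only 0.6. That does not fit the task's tilt figures, so I measure before going on.

```bash
python3 - <<'E'
from h import *
z=np.load('pics/s9.npz'); im=z['im']; W=cloud(z['d'],z)
cv2.imwrite('pics/s9z.png',cv2.resize(im[170:370,190:390],(800,600)[::1] and (600,600),interpolation=cv2.INTER_CUBIC)[:,:,::-1])
for p in [(242,344),(255,335),(264,347),(265,215),(265,250),(245,232),(285,232),(265,235),(265,255),(303,200),(320,197)]: print(p,W[p[1],p[0]].round(1))
E
```

```text
(242, 344) [665.3 329.6  37.9]
(255, 335) [634.8 308.3  37.3]
(264, 347) [615.5 339.2  38.7]
(265, 215) [601.8  78.7 194.2]
(265, 250) [606.9 175.5 188.9]
(245, 232) [650.2 135.2 204.5]
(285, 232) [555.3 108.4 164.5]
(265, 235) [602.1  99.8 143.9]
(265, 255) [598.4  68.1  12.5]
(303, 200) [514.1  72.4 236.5]
(320, 197) [476.2  75.9 249. ]
```

View pics/s9z.png

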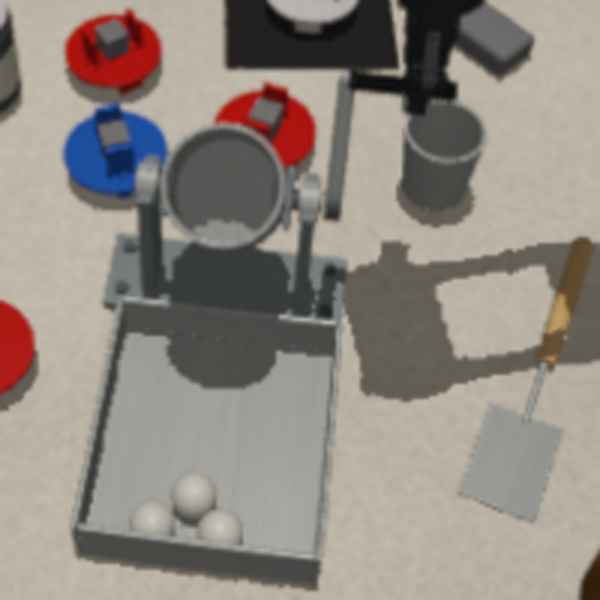

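The measured rim confirms the tilt is about 0.6 rad. The balls came out much earlier than the task describes, and all three lie in the tray at its far wall. The tipping step still has to be done, so I carry on to 2.0 rad, which also makes sure the jar is empty.

```bash
python3 - <<'E'
from h import *
t=arc(0.6,2.0); print(t)
env.wait(0.5)
snap('side','s10');print(telemetry.get_obs()['eef_pos'],bar(t))
E
```

```text
0.74 17.95 [-2.1 -3.4  9.2] 0.177
0.88 18.36 [ 0.6 -1.5  6.9] 0.173
1.02 18.77 [ 2.1 -0.8  5.5] 0.178
1.16 19.18 [ 4.8 -0.1  2.7] 0.18
1.3 19.58 [ 5.4 -0.2  1.1] 0.175
1.44 19.99 [ 5.2 -0.9  1.2] 0.177
1.58 20.4 [ 5.4 -0.3 -0. ] 0.175
1.72 20.81 [ 5.3 -1.  -0.9] 0.179
1.86 21.22 [ 4.8  0.4 -0.5] 0.175
2.0 21.62 [ 5.4  0.5 -0.9] 0.177
2.0
[476.24591905 208.67589963 191.22195131] [476.40181609 208.6787363  191.43325365]
```

View pics/s10.png

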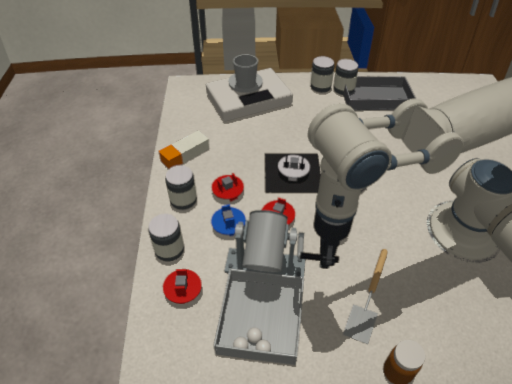

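The jar is tipped to 2.0 rad and the balls have not moved. Now I swing it back.

```bash
python3 - <<'E'
from h import *
t=arc(2.0,0.0); 
if t==0: t=arc(0,-0.02)
eoat.ungrasp(); env.wait(0.2)
env.servo_line(list(bar(0,100)),speed=120)
env.reach([300,-400,300],list(quat(YAW)))
im,d,c=snap('side','s11'); imt,dt,ct=snap('top','t11'); print(telemetry.get_obs()['time'])
W=cloud(dt,ct); Z=W[...,2]
cc,s=np.cos(YAW),np.sin(YAW); dx=W[...,0]-598; dy=W[...,1]-93; X=cc*dx+s*dy; Y=-s*dx+cc*dy
k=(np.hypot(X,Y)<60)&(Z>205)&(Z<240); print('rim',k.sum(),cv2.minEnclosingCircle(np.c_[X[k],Y[k]].astype(np.float32)),np.percentile(Z[k],[5,50,95]))
k=(X<-95)&(X>-160)&(abs(Y+90)<25)&(Z>190)&(Z<220); print('bar',np.percentile(Y[k],[2,50,98]),np.percentile(Z[k],95))
k=(Z>40)&(Z<58)&(Y>30)&(Y<280)&(abs(X)<130); k&=~((np.hypot(X,Y)<80)); print('trayrim',cv2.minAreaRect(np.c_[X[k],Y[k]].astype(np.float32)))
k=(abs(W[...,0]-490)<70)&(abs(W[...,1]+256)<70)&(Z>55)&(Z<75); print('lidtabs',k.sum(),cv2.minEnclosingCircle(W[k][:,:2].astype(np.float32)),Z[k].max())
k=(np.hypot(W[...,0]-394,W[...,1]+12)<60)&(Z>75)&(Z<95); print('cup',cv2.minEnclosingCircle(W[k][:,:2].astype(np.float32)))
Ws=cloud(d,c)
for p in [(242,344),(255,335),(264,347)]:
    a=Ws[p[1],p[0]]; dxx,dyy=a[0]-598,a[1]-93; print('ball stand xy',cc*dxx+s*dyy,-s*dxx+cc*dyy,a[2])
cv2.imwrite('pics/f.png',cv2.resize(np.hstack([im,imt])[:,:,::-1],(800,300)))
E
```

```text
1.86 22.58 [ 1.4 -0.5  1.1] 0.179
1.71 22.99 [0.7 3.3 5.1] 0.179
1.57 23.4 [0.3 5.6 9.1] 0.177
1.43 23.81 [-2.   6.5 12.4] 0.179
1.29 24.22 [-1.4  2.7 10.1] 0.173
1.14 24.62 [-1.5  2.4  8. ] 0.179
1.0 25.03 [-2.   0.7  6. ] 0.179
0.86 25.44 [-2.  -0.9  3.9] 0.178
0.71 25.85 [-3.  -0.3  0.3] 0.175
0.57 26.26 [-2.5 -0.8  0.7] 0.181
0.43 26.67 [-1.1  1.1 -1.4] 0.179
0.29 27.07 [-0.8 -1.3 -0.4] 0.173
0.14 27.48 [ 0.1  1.5 -2. ] 0.176
0.0 27.89 [ 3.   3.5 -2.1] 0.175
-0.02 28.14 [1.  6.6 4.6] 0.179
31.8417
rim 418 ((0.21977420151233673, -0.017802169546484947), 47.23241424560547) [207.49922754 224.05707495 227.54877505]
bar [-100.11695091  -92.51924349  -84.65694937] 209.22230898549793
trayrim ((-8.817459106445312, 157.99716186523438), (190.90475463867188, 210.61605834960938), 0.1546803116798401)
lidtabs 157 ((488.5606384277344, -254.50645446777344), 29.895824432373047) 70.43526566604127
cup ((394.2726745605469, -11.485528945922852), 38.15225601196289)
ball stand xy 24.69095173800452 244.9280457376657 38.300759817652576
ball stand xy -1.568102594109881 218.35153687985655 37.10552095492241
ball stand xy -25.840709836032595 244.49644970997178 36.304240082065185
```

View pics/f.png

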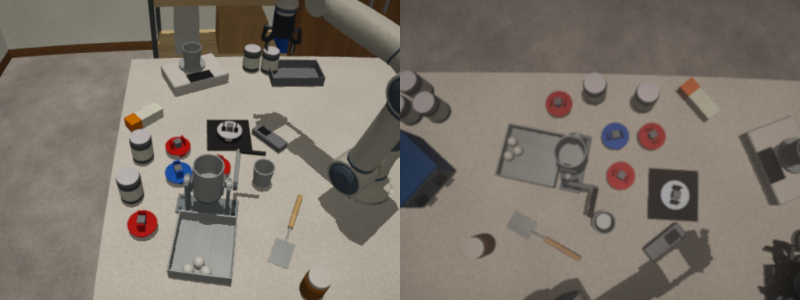

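Every check agrees: the jar is upright, the balls are in the tray, the lid is on the mat, the cup is standing and the arm is clear.

```bash
python3 - <<'E'
from h import *
env.wait(0.3); order.hand_in(); print(telemetry.get_obs()['time'])
E
```

```text
the job is handed in; nothing more can be done
the job is handed in; nothing more can be done
```

I handed the job in at about 32 s of the 72 s allowed. I pinched the lid off and set it on the mat, then swung the lever to 2.0 rad and back, and moved the arm clear. `order.hand_in()` gives no verdict, so these are my own last camera measurements:

- **Lid:** it stands upright about 2 mm from the mat's measured centre, with its disc top at z = 32 mm.
- **Jar:** it is upright. The rim is centred over the pivot at about 224 mm, and the lever bar is back at its starting position.
- **Balls:** all three lie in the tray near its far wall, about x -17 to +33 mm and y +60 to +87 mm in the tray's frame. The tray has not moved.
- **Cup:** it is standing and has not moved.
- **Forces:** wrist forces at the points I sampled stayed below about 15 N.

**One disagreement:** the balls were already in the tray when I looked at about 0.6 rad of tilt, where the task says they roll out beyond 1.6 rad. I did not find out why. I still tipped the jar all the way to 2.0 rad.

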